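# Tighten the lint filter's ring nut with a nut driver as tommy bar

### The job

The brass ring nut of the lint filter is loose: push the shaft of the orange-handled nut driver into the side holes of the ring, one hole after the other, and lever the ring round clockwise (seen from above) until it is down on its rubber seal and tight to about 0.75 N m, no more, or the seal is crushed. Never jam or pry the driver in the ring with more than 60 N, turn the ring only with the driver, and do not shift the things standing around. Finally draw the driver out and lay it down on the washer top, clear of the filter.

Things in the scene. Friction and masses are not known exactly. Their poses are not given: they have to be found in the camera images.
- nut_driver: Loose nut driver, 179 mm long, 0.11 kg, lying down: orange fluted handle 25 mm thick, straight steel shaft 6.4 mm thick. Origin at mid length on the underside; the long axis lies 12.5 mm above it in z. Along y: shaft tip at -90 mm, shaft meets handle at +4 mm, handle ends at +90 mm (so -y points to the tip). Best gripped across the handle near y = +30 mm.
- filter_ring: Loose brass six-sided ring nut on a vertical thread, 104 mm across flats, 25 mm high. Origin on the thread's axis at the height of the holes (57 mm above the washer top, 1.5 mm more at the start), z up. Six radial holes, one in each flat, at 0, 60, 120.. degrees from its x axis. Clockwise from above tightens. Thread friction about 0.2 N m both ways: it stays where it is left.
- hole_0 (a point): Mouth of the ring's hole at 0 degrees, on its flat, 52 mm from the axis; turns with the ring (its x axis points outward along the hole; the others follow every 60 degrees). All holes are alike: black-rimmed, round, 8.5 mm wide, blind, 28 mm deep.
- seal (a point): Fixed point on the ring's axis, level with the top of the black rubber seal, 43.5 mm up. The ring meets it after 74 to 99 degrees of turn; exactly where cannot be seen (thread 6 mm a turn). From there the rubber adds 3 N m per rad to 0.3 N m friction: nipped from 0.07 rad (0.5 N m), crushed at 0.27 rad (1.1 N m). A firmly held bar bears on the hole's outer edge: 0.75 N m is some 14 N there.
- filter_base: Fixed filter housing: round grey foot, 172 mm wide, 14 mm high, under the ring; a green bowl (radius 30 mm, top at 133 mm) above it. Origin at the foot's centre on the washer top, on the ring's axis; its -x axis is the open front, roughly towards the robot. Two black hose tails stick out behind (+x) to 100 mm from the axis.
- front_gap (a point): Fixed point on the housing, midway between its two front studs in direction: 72 mm from the axis along the housing's -x axis, at hole height. Upright steel studs, 10 mm thick and 76 mm high, stand 72 mm from the axis, 54 degrees to either side of -x (and of +x). They stop a bar in a front hole about 46 degrees either side of -x, so one hole is never enough.
- washer_tin: Bystander: flat round tin, 62 mm wide, 24 mm high, red lid. Origin under its centre.
- grease_tube: Bystander: small white tube lying down, 45 x 146 x 30 mm. Origin under its centre, long axis y.
- stain_dropper: Bystander: brown dropper bottle, 33 mm wide, 102 mm high. Origin under its centre.

How it is judged:
On the way:
1. the ring has come down onto its seal and squeezes it (z of filter_ring in the frame of seal below 0.0134332 m), for 0.2 s.
At the end, for the whole second after the job is handed in: The ring stays turned at least 0.07 rad past its first touch of the seal (0.067 mm of squeeze); the nut driver lies at rest on the washer top (origin below 20 mm), its middle more than 140 mm from the filter's axis, touching neither ring nor housing (z of filter_ring in the frame of seal below 0.0134332 m and height (world z) of nut_driver between -0.01 and 0.02 m and horizontal distance between nut_driver and filter_base above 0.14 m and contact force between nut_driver and filter_base below 0.1 N and contact force between nut_driver and filter_ring below 0.1 N and linear speed of nut_driver below 0.03 m/s).
It fails at once if the seal is crushed (ring more than 0.27 rad past first touch) (z of filter_ring in the frame of seal below 0.0132422 m).
It fails at once if the driver bears on the ring with more than 60 N (all contacts in the hole added up) (contact force between nut_driver and filter_ring above 60 N).
It fails at once if the ring is pushed by the fingers or the arm instead of the driver (contact force between any of the arm, the fingers and filter_ring above 2 N).
It fails at once if the tin, the tube or the dropper bottle is shifted by more than 25 mm, or the bottle tipped over (distance of any of washer_tin, grease_tube, stain_dropper from where it was at the start of the episode above 0.025 m or angle between stain_dropper's own z axis and vertical above 0.5 rad).
It also fails if it takes over 70 s, if anything falls off the work surface, if the arm or the gripper's body presses on something with over 40 N, if the wrist force passes 120 N, or if a joint passes its speed limit or range.

### The arm

A 6-joint arm with a two-finger parallel gripper is mounted at the origin on a cart in front of the work surface, level with it; the furniture and walls round the work are solid. World frame = base frame: x ahead of the robot, y to its left, z up, the work surface at z = 0. Lengths are in m, angles in rad, forces in N, time in s.
With the tool pointing down it reaches from about 0.25 to 0.725 m from the base axis. Payload 4 kg.
Tool frame: the origin (TCP) lies midway between the tips of the shut fingers; the grasp point (between the pads) lies bot.pinch_z behind it (bot.pinch_z is the distance from the TCP to the grasp point, in m); z points along the fingers, y is the line along which they close (so a half turn about z gives the same grasp; the last joint's range is limited). The gripper opens to 85 mm and grips with 20 to 120 N. Pads are 22 mm wide; open, the fingers measure 114 mm over their backs; the gripper's body (76 mm by 85 mm) begins 54 mm behind the grasp point. The pads swing forward as they close: fully open they stand 13 mm farther back than shut.
Start: joints at [-1.347, 0.241, 0.005, 1.335, 0, 1.571], TCP at [0.111, -0.488, 0.231] pointing down, gripper open.
Joint ranges: [-2.72, 2.72], [-1.05, 1.87], [-1.09, 1.28], [-1.99, 2.15], [-1.42, 1.44], [-3.14, 3.14]. Speed limits (rad/s): [2.79, 2.79, 3.14, 3.14, 3.14, 3.14].

### API

Orientations are given as a unit quaternion [x, y, z, w].
In Python, from workcell import bot gives the robot as it stands.
- The arm moves only by the shell command python3 jog.py, which reads ROWS from standard input. ROWS is a JSON list that holds a single list of rows (three levels of brackets), with 1 to 10 rows, each of 7 numbers: a rotation vector rx, ry, rz in rad, then dx, dy, dz in m, then the finger opening in m; each row is the pose to reach, as a shift and turn from the pose commanded when the command began, along the tool's axes at that moment; what a row does not reach only later rows make up. A row lasts 1/8 s, in which the tool goes at most 0.0625 m and 0.188 rad, less where a joint would pass 70% of its speed; a pose out of reach is approached as far as the arm can. The fingers move at their own pace and stop on an object; the grip force is fixed at half the most. Time passes only in rows, so rows that do not move let the fingers close. It prints the time, the measured TCP pose, the force, the opening and the grip force at its end. Input that does not fit is refused with a message, and nothing moves.
- bot.get_obs(): the state, without advancing time (a new reading comes with each control period).
- bot.camera(name): name is "scene" or "top"; returns the picture (384x512x3 uint8, red, green, blue); there is no depth.
- bot.calibration(name): a dict with "mtx" (3x3 intrinsics, pixels), "R" (3x3) and "t" (3): a world point X has camera coordinates R X + t. Camera axes: x right, y down, z forward; pixel columns grow to the right and rows downward; lengths in m; the calibration is good to about 2 mm. A picture is of the moment at which its call begins. calibration takes no time and is no camera call.
- bot.job_done(): hands the job in; it is judged then, once.
The state is a dict: "clock": time; "joint_pos": joint angles; "joint_vel": joint speeds; "tau": joint torques, N m; "eef_pos": TCP position; "tool_rot": TCP orientation; "ft_force": force on the tool from outside, world axes, zero at the start; "ft_torque": the same for the moment, N m; "grip_width": finger opening in m; "grasp_force": force on a finger pad.
Only numpy, scipy, OpenCV 4.12 (cv2) and the standard library are available. Lean on these libraries where they do the work, as an engineer would, in place of code of your own. Each camera call takes 0.05 s, during which the arm holds its last target. There are 200 camera calls.

## Working session

There is one attempt and no reset: what is moved stays moved. The work goes in short steps, Python scripts to look and compute and a shell command to move; the robot and the scene stay as the last step left them, time stands still between calls to the robot, and variables do not carry over. Pictures are saved under pics/ and viewed, at most 10 in all, crops included, and the job is handed in when it is done.

```bash
ls; mkdir -p pics; python3 - <<'E'
from workcell import bot
import cv2,numpy as np
for n in("scene","top"):
    cv2.imwrite(f"pics/{n}0.png",cv2.cvtColor(bot.camera(n),cv2.COLOR_RGB2BGR))
    c=bot.calibration(n);print(n,np.round(c["mtx"],1).tolist(),np.round(-c["R"].T@c["t"],3),np.round(c["R"],3).tolist())
o=bot.get_obs();print(o,bot.pinch_z)
E
```

```text
jog.py
pics
workcell.py
scene [[437.4, 0.0, 258.9], [0.0, 437.4, 196.1], [0.0, 0.0, 1.0]] [-0.045  0.847  0.57 ] [[-0.797, -0.603, -0.001], [-0.271, 0.36, -0.893], [0.539, -0.712, -0.451]]
top [[360.7, 0.0, 253.0], [0.0, 360.7, 191.9], [0.0, 0.0, 1.0]] [0.403 0.027 1.035] [[0.012, -1.0, 0.004], [-0.987, -0.013, -0.159], [0.159, -0.002, -0.987]]
{'clock': 0.1, 'joint_pos': array([-1.34700667e+00,  2.41321154e-01,  3.87251527e-03,  1.33519277e+00,
       -2.60901290e-06,  1.57084595e+00]), 'joint_vel': array([-0.00037757, -0.00203001,  0.00299163, -0.00072193,  0.00136191,
       -0.00281652]), 'tau': array([ 2.23043794e-04, -3.73138261e+01,  2.53009325e+01,  1.08457959e-02,
        2.79189476e-05,  3.07360281e-06]), 'eef_pos': array([ 0.11083902, -0.48698975,  0.23051538]), 'tool_rot': array([ 9.93748650e-01,  1.11636774e-01, -1.04331375e-04, -9.16623388e-04]), 'ft_force': array([-0.71379282, -0.60243069,  0.05558739]), 'ft_torque': array([-0.00483118, -0.02183821, -0.00702396]), 'grasp_force': 0.0, 'grip_width': 0.08558762494667131} 0.0187
```

View pics/top0.png

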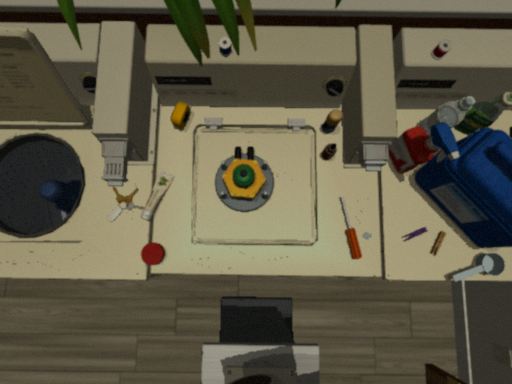

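View pics/scene0.png

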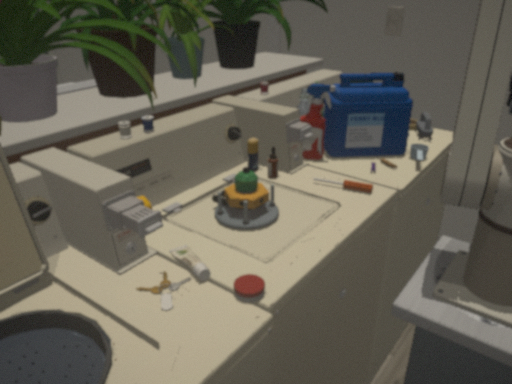

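```bash
cat > h.py <<'E'
from workcell import bot
import cv2,numpy as np
def ray(n,uv,z):
    c=bot.calibration(n);C=-c["R"].T@c["t"]
    d=np.c_[np.atleast_2d(uv),np.ones(len(np.atleast_2d(uv)))]@np.linalg.inv(c["mtx"]).T@c["R"]
    return C+d*((z-C[2])/d[:,2])[:,None]
def proj(n,X):
    c=bot.calibration(n);p=np.atleast_2d(X)@c["R"].T+c["t"];p=p@c["mtx"].T
    return p[:,:2]/p[:,2:]
def big(m):
    cs,_=cv2.findContours(m.astype(np.uint8),cv2.RETR_EXTERNAL,cv2.CHAIN_APPROX_NONE)
    return max(cs,key=cv2.contourArea)
E
python3 - <<'E'
from h import *
T=cv2.imread("pics/top0.png");S=cv2.imread("pics/scene0.png")
a=cv2.resize(T[140:220,205:285],(400,400),interpolation=cv2.INTER_CUBIC)
b=cv2.resize(S[160:235,205:285],(400,375),interpolation=cv2.INTER_CUBIC)
c=cv2.resize(T[190:265,330:370],(200,375),interpolation=cv2.INTER_CUBIC)
im=np.zeros((400,800,3),np.uint8);im[:400,:400]=a;im[:375,400:]=b
im=np.clip(im*1.5,0,255).astype(np.uint8);cv2.imwrite("pics/crop1.png",im)
h=cv2.cvtColor(T,cv2.COLOR_BGR2HSV)
box=np.zeros(h.shape[:2],bool);box[190:270,330:375]=1
m=(h[...,0]<14)&(h[...,1]>150)&(h[...,2]>60)&box
hc=big(m);P=ray("top",hc[:,0,:],.0125);
print("handle n",m.sum(),P.min(0),P.max(0));ys,xs=np.nonzero(m)
H=ray("top",np.c_[xs,ys],.0125)[:,:2];c=H.mean(0);u=np.linalg.svd(H-c)[2][0];u*=np.sign(u[0])
s=(H-c)@u;print("handle centre",c,"dir to tip",u,np.degrees(np.arctan2(u[1],u[0])),"len",s.min(),s.max())
box=np.zeros(h.shape[:2],bool);box[140:220,205:285]=1
for nm,m,z in(("ring",(h[...,0]>14)&(h[...,0]<32)&(h[...,1]>150)&box,.071),("bowl",(h[...,0]>40)&(h[...,0]<90)&(h[...,1]>100)&box,.1)):
    k=big(m);hu=cv2.convexHull(k)[:,0,:];P=ray("top",hu.astype(float),z)[:,:2].astype(np.float32)*1000
    print(nm,cv2.minEnclosingCircle(P),np.round(cv2.approxPolyDP(P[:,None],8,True)[:,0]).tolist())
print(proj("top",[[.5,0,0],[.4,-.25,0]]))
E
```

```text
handle n 269 [ 0.38416533 -0.27934577  0.0125    ] [ 0.46488377 -0.23921613  0.0125    ]
handle centre [ 0.42465749 -0.25912585] dir to tip [0.97369185 0.22786876] 13.17162912573825 len -0.04128823227074502 0.04215316328008428
ring ((596.4564819335938, 51.345733642578125), 60.195281982421875) [[652.0, 75.0], [647.0, 20.0], [594.0, -7.0], [541.0, 27.0], [546.0, 81.0], [592.0, 107.0]]
bowl ((597.025634765625, 50.56170654296875), 29.820812225341797) [[625.0, 42.0], [585.0, 25.0], [569.0, 59.0], [606.0, 78.0], [625.0, 60.0]]
[[261.27497559 215.84279997]
 [349.23131987 252.19037184]]
```

View pics/crop1.png

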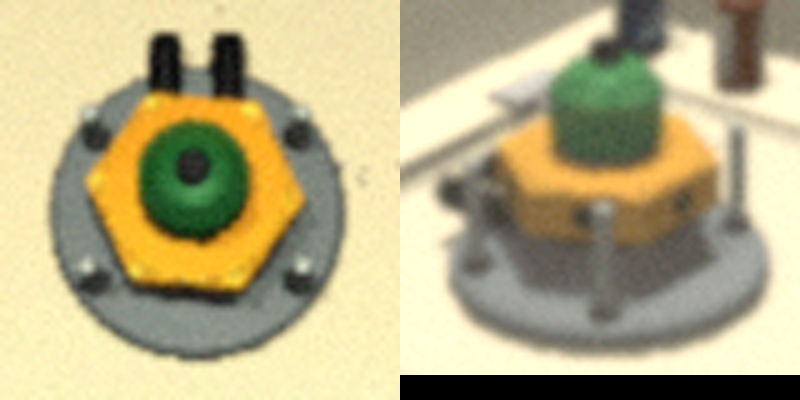

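```bash
cat >> h.py <<'E'
from scipy.spatial.transform import Rotation as Ro
def rel(p,yaw):
    """shift/turn (tool axes) from present pose to TCP p, tool down with tool x axis at world angle yaw (mod pi)"""
    o=bot.get_obs();R0=Ro.from_quat(o["tool_rot"]);best=None
    for k in(0,np.pi):
        R=Ro.from_euler("z",yaw+k)*Ro.from_quat([1,0,0,0])
        rv=(R0.inv()*R).as_rotvec()
        if best is None or np.linalg.norm(rv)<np.linalg.norm(best):best=rv
    d=R0.inv().apply(np.array(p)-o["eef_pos"])
    print("rel rv",np.round(best,3),"d",np.round(d,4))
E
python3 - <<'E'
from h import *
from scipy.optimize import least_squares
im=np.mean([bot.camera("top") for _ in range(4)],0)
I=cv2.resize(im.astype(np.float32),None,fx=4,fy=4,interpolation=cv2.INTER_CUBIC)
up=lambda p:(p+.5)/4-.5
h=cv2.cvtColor(np.clip(I,0,255).astype(np.uint8),cv2.COLOR_RGB2HSV)
box=np.zeros(h.shape[:2],bool);box[560:880,820:1140]=1
print("V ring",np.median(h[700:800,920:950,2]))
for th in(110,130,150):
    m=(h[...,0]>12)&(h[...,0]<34)&(h[...,1]>140)&(h[...,2]>th)&box
    k=cv2.convexHull(big(m))[:,0,:];mm=np.zeros(m.shape,np.uint8);cv2.fillConvexPoly(mm,k,1)
    P=ray("top",up(big(mm)[:,0,:].astype(float)),.071)[:,:2]
    def f(q):
        d=P-q[:2];a=np.arange(6)*np.pi/3+q[2]
        return (d[:,:1]*np.cos(a)+d[:,1:]*np.sin(a)).max(1)-q[3]
    r=least_squares(f,[.597,.05,0,.052],loss="soft_l1",f_scale=.001);print(th,np.round(r.x[:2],4),np.degrees(r.x[2]),r.x[3],r.cost)
# hoses: black pixels behind
V=h[...,2];m=(V<60)&box;m[640:]=0
cs,_=cv2.findContours(m.astype(np.uint8),0,1)
for c in cs:
    if cv2.contourArea(c)>100:
        x,y,w,hh=cv2.boundingRect(c);print("black",x/4,y/4,w/4,hh/4,ray("top",up(np.array([[x+w/2,y]])),.03))
# foot
m=(h[...,1]<90)&(V>40)&(V<135)&box;k=big(m);hu=cv2.convexHull(k);P=ray("top",up(hu[:,0,:].astype(float)),.014)[:,:2].astype(np.float32)
print("foot",cv2.minEnclosingCircle(P),cv2.fitEllipse(P[:,None]*1000))
# shaft of driver
box[:]=0;box[760:850,1340:1420]=1
g=V.astype(float);rows=range(796,880,8)
u=np.array([.9737,.2279]);mid=np.array([.42466,-.25913])+.047*u
print("mid",mid,proj("top",[[*(mid+.09*u),.0125],[*(mid-.09*u),.0125]]))
rel([*(mid-.03*u),.08],np.radians(13.2))
o=bot.get_obs();print(Ro.from_quat(o["tool_rot"]).as_matrix().round(2).tolist(),o["eef_pos"])
E
```

```text
V ring 147.0
110 [0.5974 0.0511] -4.156456181871937 0.05214315699103509 2.250926026178105e-05
130 [0.5978 0.0511] -4.062673360020147 0.05162070266535226 3.578872557501347e-05
150 [0.5977 0.0511] -4.00038832561968 0.05037448069590857 2.8606468007501707e-05
black 246.5 147.0 7.75 12.5 [[0.69646413 0.0349663  0.03      ]]
black 234.5 147.0 7.5 11.5 [[0.69599301 0.06986294 0.03      ]]
foot ((0.6075268983840942, 0.051382824778556824), 0.09905410557985306) ((605.1927490234375, 51.23350143432617), (171.11166381835938, 199.2362060546875), 93.54629516601562)
mid [ 0.4704239 -0.2484187] [[341.04033533 196.23963939]
 [357.39500649 258.55496141]]
rel rv [-0.001  0.    -0.007] d [ 0.3736 -0.1528  0.1511]
[[0.98, 0.22, -0.0], [0.22, -0.98, 0.0], [-0.0, -0.0, -1.0]] [ 0.11091604 -0.48731449  0.23098439]
```

```bash
echo '[[[0,0,0,0.06,-0.025,0.02,0.045],[0,0,0,0.12,-0.05,0.04,0.045],[0,0,0,0.18,-0.075,0.06,0.045],[0,0,0,0.24,-0.1,0.08,0.045],[0,0,0,0.30,-0.123,0.1,0.045],[0,0,0,0.35,-0.143,0.13,0.045],[0,0,-0.007,0.3736,-0.1528,0.15,0.045],[0,0,-0.007,0.3736,-0.1528,0.18,0.045],[0,0,-0.007,0.3736,-0.1528,0.18,0.045]]]' | python3 jog.py
python3 - <<'E'
from h import *
cv2.imwrite("pics/t2.png",cv2.resize(cv2.cvtColor(bot.camera("top"),cv2.COLOR_RGB2BGR)[170:280,290:410],(800,733),interpolation=cv2.INTER_CUBIC)[:600])
o=bot.get_obs();print(o["eef_pos"],o["ft_force"],o["grip_width"])
rel([.4412,-.2552,.012],np.radians(13.2))
E
```

```text
clock: 1.42
eef_pos: [0.4396, -0.2538, 0.049]
tool_rot: [0.993, 0.116, -0.003, -0.002]
ft_force: [-0.2, -0.7, -0.4]
grip_width: 0.0452
grasp_force: 0.0
[ 0.44043517 -0.25497833  0.05058714] [ 0.75841111 -0.06084996  0.07886263] 0.044775179844226895
rel rv [-0.002  0.002  0.001] d [0.0008 0.0005 0.0386]
```

View pics/t2.png

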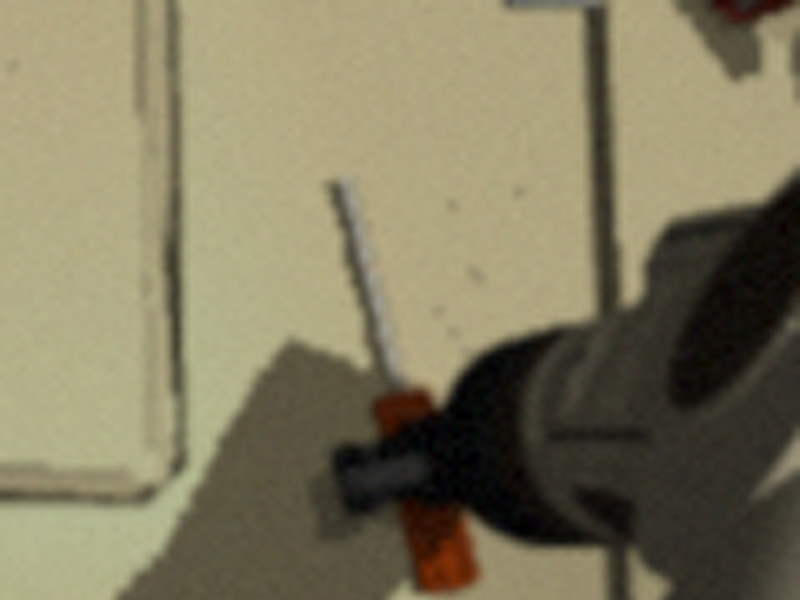

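The gripper is over the handle (handle at crop 375–480, 390–590) and the finger on the +y side is at (380,480), so it straddles correctly. Descend next.

```bash
echo '[[[0,0,0,0.001,0.0005,0.02,0.045],[0,0,0,0.001,0.0005,0.04,0.045],[0,0,0,0.001,0.0005,0.046,0.04],[0,0,0,0.001,0.0005,0.048,0.036],[0,0,0,0.001,0.0005,0.049,0.036]]]' | python3 jog.py
```

```text
clock: 2.1
eef_pos: [0.443, -0.2566, 0.0033]
tool_rot: [0.993, 0.115, 0.001, 0.001]
ft_force: [0.7, 0.3, 0.5]
grip_width: 0.0357
grasp_force: 0.0
```

```bash
echo '[[[0,0,0,0,0,0.001,0.036],[0,0,0,0,0,0.002,0.03],[0,0,0,0,0,0.002,0.02],[0,0,0,0,0,0.002,0.01],[0,0,0,0,0,0.002,0.01],[0,0,0,0,0,0.002,0.01]]]' | python3 jog.py
```

```text
clock: 2.85
eef_pos: [0.4427, -0.2559, 0.0006]
tool_rot: [0.993, 0.115, 0.0, 0.0]
ft_force: [-0.9, 1.1, 5.6]
grip_width: 0.0239
grasp_force: 58.9
```

```bash
python3 - <<'E'
from h import *
rel([.3970,.0655,.10],np.radians(-4.1))
E
```

```text
rel rv [ 0.    -0.001  0.302] d [ 0.0291 -0.3233 -0.0994]
```

```bash
echo '[[[0,0,0,0,0,-0.03,0.01],[0,0,0,0,-0.02,-0.08,0.01],[0,0,0.05,0.005,-0.075,-0.0994,0.01],[0,0,0.1,0.01,-0.13,-0.0994,0.01],[0,0,0.15,0.015,-0.185,-0.0994,0.01],[0,0,0.2,0.02,-0.235,-0.0994,0.01],[0,0,0.25,0.025,-0.285,-0.0994,0.01],[0,0,0.302,0.0291,-0.31,-0.0994,0.01],[0,0,0.302,0.0291,-0.3233,-0.0994,0.01],[0,0,0.302,0.0291,-0.3233,-0.0994,0.01]]]' | python3 jog.py
python3 - <<'E'
from h import *
rel([.3970,.0655,.0466],np.radians(-4.1))
E
```

```text
clock: 4.1
eef_pos: [0.396, 0.0091, 0.0995]
tool_rot: [1.0, -0.005, -0.001, -0.022]
ft_force: [0.8, -0.5, -1.0]
grip_width: 0.0243
grasp_force: 59.2
rel rv [-0.045  0.003  0.061] d [ 0.0005 -0.054   0.0554]
```

```bash
echo '[[[0,0,0,0,0,0,0.01],[0,0,0,0,0,0,0.01]]]' | python3 jog.py
python3 - <<'E'
from h import *
rel([.3970,.0655,.0466],np.radians(-4.1))
E
```

```text
clock: 4.35
eef_pos: [0.3964, 0.0093, 0.0997]
tool_rot: [1.0, -0.005, -0.001, -0.022]
ft_force: [0.2, -0.3, -1.3]
grip_width: 0.0236
grasp_force: 59.2
rel rv [-0.045  0.003  0.062] d [ 0.0001 -0.0538  0.0556]
```

```bash
echo '[[[-0.01,0,0.015,0,-0.015,0.01,0.01],[-0.02,0.001,0.03,0,-0.03,0.02,0.01],[-0.03,0.002,0.045,0,-0.042,0.035,0.01],[-0.045,0.003,0.061,0,-0.054,0.05,0.01],[-0.045,0.003,0.061,0,-0.054,0.0556,0.01],[-0.045,0.003,0.061,0,-0.054,0.0556,0.01],[-0.045,0.003,0.061,0,-0.054,0.0556,0.01]]]' | python3 jog.py
python3 - <<'E'
from h import *
rel([.3970,.0655,.0466],np.radians(-4.1))
T=np.mean([bot.camera("top") for _ in range(4)],0).astype(np.uint8);S=np.mean([bot.camera("scene") for _ in range(4)],0).astype(np.uint8)
cv2.imwrite("pics/T3.png",T[...,::-1]);cv2.imwrite("pics/S3.png",S[...,::-1])
a=cv2.resize(T[140:260,200:280],(400,600),interpolation=cv2.INTER_CUBIC)
b=cv2.resize(S[150:270,215:295],(400,600),interpolation=cv2.INTER_CUBIC)
cv2.imwrite("pics/c3.png",np.clip(np.hstack([a,b])[...,::-1]*1.5,0,255).astype(np.uint8))
o=bot.get_obs();p=o["eef_pos"];R=Ro.from_quat(o["tool_rot"]);x=R.as_matrix()[:,0];x=x*np.sign(x[0]);p=p+[0,0,.0119]
hm=np.array([.5975-.052*np.cos(np.radians(4.1)),.0511+.052*np.sin(np.radians(4.1)),.0585])
for n,(u,v) in(("top",(200,140)),("scene",(215,150))):
    print(n,np.round((proj(n,[p,p+.025*x,p+.1187*x,hm])-[u,v])*5,0).tolist())
E
```

```text
clock: 5.22
eef_pos: [0.3966, 0.0103, 0.0469]
tool_rot: [1.0, -0.004, -0.0, -0.022]
ft_force: [-0.3, -0.6, -1.1]
grip_width: 0.0241
grasp_force: 59.2
rel rv [-0.045  0.002  0.064] d [ 0.     -0.0552  0.0028]
top [[289.0, 563.0], [289.0, 515.0], [292.0, 342.0], [210.0, 285.0]]
scene [[534.0, 304.0], [490.0, 289.0], [334.0, 237.0], [233.0, 253.0]]
```

View pics/c3.png

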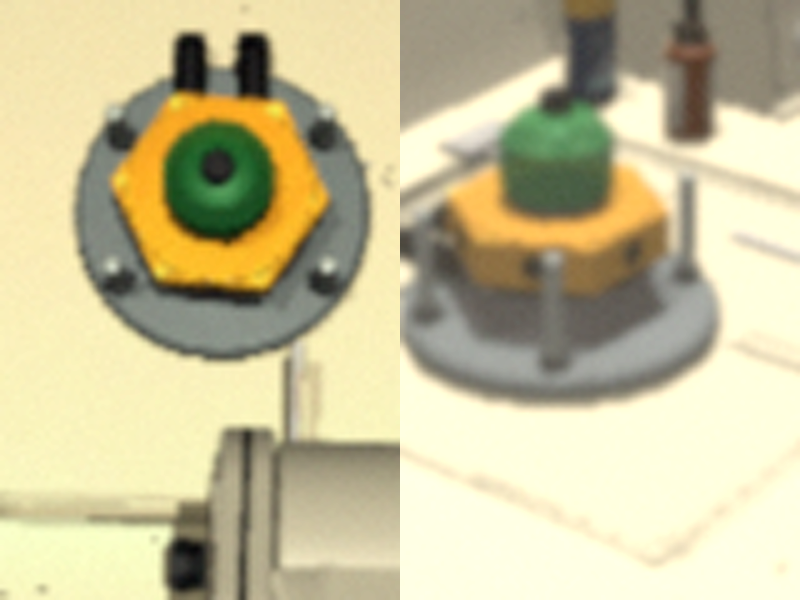

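```bash
python3 - <<'E'
from h import *
o=bot.get_obs();print(o["joint_pos"].round(3),o["eef_pos"],Ro.from_quat(o["tool_rot"]).as_matrix().round(3).tolist())
E
```

```text
[-0.008  0.23  -0.55   0.791  0.045  3.141] [0.39626717 0.01021968 0.04678129] [[1.0, -0.007, -0.0], [-0.007, -0.999, 0.045], [-0.001, -0.045, -0.999]]
```

Joint 6 is at its limit, so the grasp needs flipping by half a turn. I'll put the driver back where it was, turn the wrist and regrasp.

```bash
python3 - <<'E'
from h import *
rel([.4427,-.2559,.04],np.radians(13.2))
E
```

```text
rel rv [-0.045 -0.005 -0.238] d [ 0.0484  0.2658 -0.0051]
```

```bash
echo '[[[0,0,-0.04,0.01,0.05,-0.025,0.01],[-0.01,0,-0.08,0.02,0.1,-0.03,0.01],[-0.02,0,-0.13,0.03,0.15,-0.03,0.01],[-0.03,-0.002,-0.18,0.04,0.2,-0.025,0.01],[-0.045,-0.005,-0.238,0.0484,0.245,-0.015,0.01],[-0.045,-0.005,-0.238,0.0484,0.2658,-0.0051,0.01],[-0.045,-0.005,-0.238,0.0484,0.2658,-0.0051,0.01],[-0.045,-0.005,-0.238,0.0484,0.2658,-0.0051,0.01]]]' | python3 jog.py
python3 - <<'E'
from h import *
rel([.4427,-.2559,.0015],np.radians(13.2))
E
```

```text
clock: 6.62
eef_pos: [0.442, -0.2546, 0.0396]
tool_rot: [0.993, 0.115, -0.001, -0.001]
ft_force: [0.8, 0.2, -1.0]
grip_width: 0.0241
grasp_force: 59.4
rel rv [-0.001  0.002  0.001] d [0.0005 0.0015 0.0381]
```

```bash
echo '[[[0,0,0,0,0.001,0.02,0.01],[0,0,0,0,0.001,0.035,0.01],[0,0,0,0,0.001,0.0381,0.01],[0,0,0,0,0.001,0.0381,0.05],[0,0,0,0,0.001,0.0381,0.05],[0,0,0,0,0.001,0.02,0.05],[0,0,0,0,0.001,-0.02,0.05],[0,0,-0.18,0,0.001,-0.02,0.05],[0,0,-0.36,0,0.001,-0.02,0.05],[0,0,-0.54,0,0.001,-0.02,0.05]]]' | python3 jog.py
echo '[[[0,0,-0.18,0,0,0,0.05],[0,0,-0.36,0,0,0,0.05],[0,0,-0.54,0,0,0,0.05],[0,0,-0.72,0,0,0,0.05],[0,0,-0.9,0,0,0,0.05],[0,0,-1.08,0,0,0,0.05],[0,0,-1.26,0,0,0,0.05],[0,0,-1.44,0,0,0,0.05],[0,0,-1.62,0,0,0,0.05],[0,0,-1.8,0,0,0,0.05]]]' | python3 jog.py
echo '[[[0,0,-0.18,0,0,0,0.05],[0,0,-0.36,0,0,0,0.05],[0,0,-0.54,0,0,0,0.05],[0,0,-0.72,0,0,0,0.05],[0,0,-0.8,0,0,0,0.05],[0,0,-0.8,0,0,0,0.05]]]' | python3 jog.py
python3 - <<'E'
from h import *
print(bot.get_obs()["joint_pos"].round(3))
rel([.4427,-.2559,.0005],np.radians(13.2))
T=bot.camera("top");cv2.imwrite("pics/T4.png",T[...,::-1])
h=cv2.cvtColor(T,cv2.COLOR_RGB2HSV);V=h[...,2].astype(int)
m=(h[...,0]<14)&(h[...,1]>150)&(V>60);m[:190]=0;m[270:]=0;m[:,:330]=0;m[:,375:]=0
print(np.ptp(np.nonzero(m)[0]),[ (r,int(np.nonzero(m[r])[0].min()),int(np.nonzero(m[r])[0].max())) for r in range(225,265,3) if m[r].any()])
print(proj("top",[[.5579,-.2279,.0125],[.3827,-.2690,.0125]]))
E
```

```text
clock: 7.88
eef_pos: [0.4433, -0.2572, 0.0608]
tool_rot: [0.926, 0.379, 0.0, 0.001]
ft_force: [-0.8, 0.4, 0.7]
grip_width: 0.05
grasp_force: 0.0
clock: 9.12
eef_pos: [0.4433, -0.2572, 0.0606]
tool_rot: [0.279, 0.96, -0.0, 0.0]
ft_force: [-0.0, -0.3, -1.2]
grip_width: 0.0498
grasp_force: 0.0
clock: 9.88
eef_pos: [0.4432, -0.2571, 0.0605]
tool_rot: [-0.114, 0.994, -0.001, 0.0]
ft_force: [-0.8, 0.1, 0.3]
grip_width: 0.0502
grasp_force: 0.0
[-0.525  0.405 -0.24   0.925 -0.001 -0.753]
rel rv [-0.001  0.    -0.002] d [0.0002 0.0014 0.06  ]
29 [(231, 346, 351), (249, 357, 359), (252, 352, 360), (255, 353, 361), (258, 354, 358)]
[[341.03909999 196.29373213]
 [357.42127921 258.58838966]]
```

Driver is back in place. Regrasp.

```bash
echo '[[[0,0,0,0,0.001,0.03,0.05],[0,0,0,0,0.001,0.055,0.045],[0,0,0,0,0.001,0.06,0.036],[0,0,0,0,0.001,0.06,0.03],[0,0,0,0,0.001,0.06,0.02],[0,0,0,0,0.001,0.06,0.01],[0,0,0,0,0.001,0.06,0.01],[0,0,0,0,0.001,0.06,0.01]]]' | python3 jog.py
python3 - <<'E'
from h import *
print(bot.get_obs()["eef_pos"]);rel([.3970,.0655,.06],np.radians(-4.1))
E
```

```text
clock: 10.92
eef_pos: [0.4432, -0.2563, 0.0008]
tool_rot: [-0.114, 0.993, -0.001, 0.0]
ft_force: [-0.3, 0.9, 5.1]
grip_width: 0.0237
grasp_force: 59.0
[ 0.44321601 -0.25631552  0.00077907]
rel rv [-0.001  0.001  0.3  ] d [-0.028   0.3238 -0.0597]
```

```bash
echo '[[[0,0,0,0,0,-0.03,0.01],[0,0,0,0,0.02,-0.08,0.01],[0,0,0.05,-0.005,0.075,-0.0994,0.01],[0,0,0.1,-0.01,0.13,-0.0994,0.01],[0,0,0.15,-0.015,0.185,-0.0994,0.01],[0,0,0.2,-0.02,0.235,-0.0994,0.01],[0,0,0.25,-0.025,0.285,-0.0994,0.01],[0,0,0.3,-0.028,0.31,-0.08,0.01],[0,0,0.3,-0.028,0.3238,-0.0597,0.01],[0,0,0.3,-0.028,0.3238,-0.0597,0.01]]]' | python3 jog.py
echo '[[[0,0,0,0,0,0,0.01],[0,0,0,0,0,0,0.01]]]' | python3 jog.py
python3 - <<'E'
from h import *
rel([.3970,.0655,.0466],np.radians(-4.1))
E
```

```text
clock: 12.18
eef_pos: [0.3945, 0.0663, 0.0582]
tool_rot: [0.034, 0.999, -0.001, -0.002]
ft_force: [-0.1, -0.8, -0.7]
grip_width: 0.024
grasp_force: 59.1
clock: 12.42
eef_pos: [0.3973, 0.0653, 0.0601]
tool_rot: [0.036, 0.999, -0.0, 0.001]
ft_force: [0.6, -0.4, -0.3]
grip_width: 0.0239
grasp_force: 59.1
rel rv [-0.     0.001 -0.001] d [0.0003 0.0002 0.0135]
```

```bash
echo '[[[0,0,0,0,0,0.007,0.01],[0,0,0,0,0,0.0135,0.01],[0,0,0,0,0,0.0135,0.01]]]' | python3 jog.py
python3 - <<'E'
from h import *
T=np.mean([bot.camera("top") for _ in range(6)],0).astype(np.float32);S=np.mean([bot.camera("scene") for _ in range(6)],0).astype(np.float32)
np.save("T5.npy",T);np.save("S5.npy",S)
o=bot.get_obs();p=o["eef_pos"]+[0,0,.0118];x=-Ro.from_quat(o["tool_rot"]).as_matrix()[:,0];print(p,x,o["joint_pos"].round(2))
hm=np.array([.5975-.052*np.cos(np.radians(4.1)),.0511+.052*np.sin(np.radians(4.1)),.0585])
A={"top":(200,170),"scene":(215,160)}
ims=[]
for n,I in(("top",T),("scene",S)):
    u,v=A[n];ims.append(cv2.resize(I[v:v+60,u:u+60] if n=="scene" else I[v:v+60,u+10:u+70],(400,400),interpolation=cv2.INTER_CUBIC))
    off=[u+(10 if n=="top" else 0),v]
    print(n,np.round((proj(n,[p+.03*x,p+.119*x,hm])-off)*400/60,0).tolist())
cv2.imwrite("pics/c5.png",np.clip(np.hstack(ims)[...,::-1]*1.6,0,255).astype(np.uint8))
E
```

```text
clock: 12.8
eef_pos: [0.3956, 0.0655, 0.0452]
tool_rot: [0.036, 0.999, -0.0, -0.001]
ft_force: [0.3, -0.3, -1.2]
grip_width: 0.0239
grasp_force: 59.1
[0.39640122 0.06585031 0.05772828] [ 9.97486503e-01 -7.08548711e-02 -5.14213994e-04] [ 0.16  0.24 -0.54  0.79 -0.    0.24]
top [[186.0, 473.0], [205.0, 254.0], [213.0, 180.0]]
scene [[563.0, 374.0], [372.0, 297.0], [311.0, 270.0]]
```

View pics/c5.png

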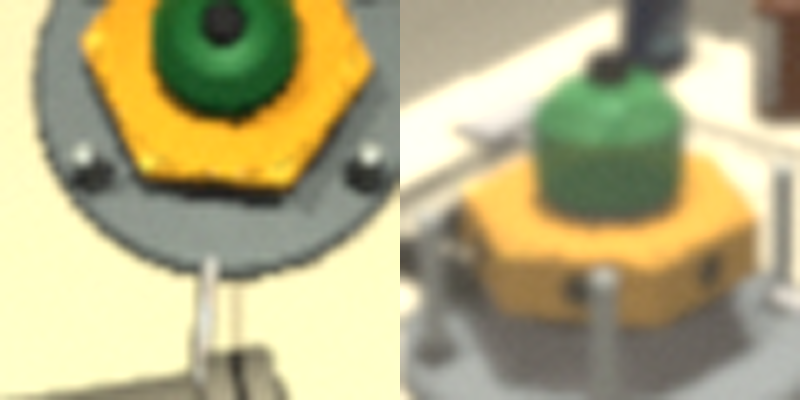

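```bash
python3 - <<'E'
from h import *
T=np.load("T5.npy").mean(2);T0=cv2.imread("pics/top0.png").astype(float).mean(2)
for r in range(206,228,2): print(r,(T-T0)[r,234:252].round().astype(int).tolist())
o=bot.get_obs();p=o["eef_pos"]+[0,0,.0118];x=-Ro.from_quat(o["tool_rot"]).as_matrix()[:,0]
print(proj("top",[p+d*x for d in(.08,.1,.119)]))
S=np.load("S5.npy").mean(2);S0=cv2.imread("pics/scene0.png").astype(float).mean(2)
print(proj("scene",[p+d*x for d in(.04,.06,.08,.1,.119)]))
for c in range(272,300,3): print(c,(S-S0)[198:216,c].round().astype(int).tolist())
# hole in scene: dark blob
print(S[196:206,315-0-215+0:1].size); 
sub=S[194:208,314-0-0-0:328] if 0 else S[194:208,252+60:252+74]
h=S[192:210,258:276];print(h.round().astype(int))
E
```

```text
206 [0, -1, 0, -3, -1, 0, -1, 0, 2, 0, 1, 2, -1, -3, 0, 4, 0, -2]
208 [-2, -2, 1, -1, -2, 0, 5, 13, 10, -1, -1, -2, -1, -1, 1, -2, -2, 1]
210 [0, -1, -3, 2, -3, -2, 32, 63, 37, 3, -1, -2, 0, 1, 1, -2, -1, -4]
212 [-3, -1, -2, -2, -4, -32, -23, 3, -3, -6, -13, -18, -16, -6, -2, -1, -1, 2]
214 [0, -1, -2, 0, -2, -32, -30, -22, -18, -7, -17, -21, -13, -3, -3, -2, -2, -2]
216 [0, -1, -2, -3, -5, -25, -21, -20, -18, -1, -14, -23, -12, 0, -1, -2, 0, -1]
218 [0, 0, -2, 0, -12, -34, -15, -18, -15, -2, -14, -24, -12, -3, 0, -2, -1, -4]
220 [-3, 2, -2, -4, -31, -43, -19, -22, -17, -5, -13, -22, -11, -5, -4, -6, -3, -4]
222 [-3, -1, -1, -5, -34, -48, -35, -46, -39, -34, -54, -71, -69, -64, -63, -58, -32, -11]
224 [-4, -4, -1, -10, -40, -52, -57, -78, -81, -80, -97, -114, -90, -72, -72, -71, -55, -24]
226 [-39, -45, -56, -66, -72, -56, -55, -66, -67, -66, -79, -109, -90, -67, -62, -59, -61, -47]
[[239.53443277 222.35006869]
 [240.19032515 215.0036429 ]
 [240.80948892 208.06860153]]
[[296.1187321  214.70111414]
 [289.49276708 212.05336221]
 [283.01230087 209.46375195]
 [276.67259304 206.93038909]
[... 1462 characters left out ...]
109  93  87 110 142 164]
 [ 66  60  51  50  54  62  68  73  80  88  98 103 100  89  88 107 139 162]
 [ 66  63  55  53  57  63  69  78  89  99 103 101  98  98 100 110 132 155]
 [ 68  63  60  58  61  62  69  82  94 102 102  99 100 113 121 125 132 151]
 [ 67  65  62  58  57  59  68  81  95 100 100  94  98 115 129 135 140 153]
 [ 62  61  59  55  57  59  67  82  93  97  94  86  87 100 114 126 136 149]
 [ 60  58  54  55  56  59  67  80  89  95  92  89  87  88  95 108 118 130]
 [ 58  57  59  58  60  61  64  73  84  93  95  98  95  95  97 104 110 116]
 [ 59  60  61  60  59  59  61  67  79  90  97 100 103 104 108 110 111 112]
 [ 62  61  62  60  62  61  62  65  75  88  95 100 103 109 111 114 113 111]]
```

Top view: tip at about (208,260), roughly 1.2 mm off to -y. In the scene crop the front hole at (708,270) matches the prediction, and the tip is near (785,297). I'll shift sideways and move in close to the flat before measuring again.

```bash
echo '[[[0,0,0,-0.01,0.0012,0,0.01],[0,0,0,-0.02,0.0012,0,0.01],[0,0,0,-0.026,0.0012,0,0.01],[0,0,0,-0.026,0.0012,0,0.01]]]' | python3 jog.py
python3 - <<'E'
from h import *
T=np.mean([bot.camera("top") for _ in range(6)],0).astype(np.float32);S=np.mean([bot.camera("scene") for _ in range(6)],0).astype(np.float32)
o=bot.get_obs();p=o["eef_pos"]+[0,0,.0118];x=-Ro.from_quat(o["tool_rot"]).as_matrix()[:,0];print(p,x,np.hypot(*(p[:2]-[.5975,.0511])))
T0=cv2.imread("pics/top0.png").astype(float).mean(2)
print(proj("top",[p+d*x for d in(.08,.1,.117)]))
for r in range(196,216,2): print(r,(T.mean(2)-T0)[r,236:250].round().astype(int).tolist())
print(proj("scene",[p+d*x for d in(.08,.1,.117)]))
cv2.imwrite("pics/c6.png",np.clip(cv2.resize(S[180:225,240:300],(800,600),interpolation=cv2.INTER_CUBIC)[...,::-1]*1.8,0,255).astype(np.uint8))
print((proj("scene",[p+d*x for d in(.08,.1,.117)])-[240,180])*13.33)
E
```

```text
clock: 13.9
eef_pos: [0.4231, 0.0651, 0.0458]
tool_rot: [0.036, 0.999, -0.0, -0.0]
ft_force: [0.2, -0.5, -1.3]
grip_width: 0.024
grasp_force: 59.1
[0.42231491 0.06517112 0.05768563] [ 9.97485090e-01 -7.08738415e-02 -6.27716292e-04] 0.1757492905347049
[[239.95913237 212.8127542 ]
 [240.61103611 205.52841002]
 [241.16184586 199.37368559]]
196 [0, -1, -3, 0, -2, -3, -2, -2, 1, -1, 2, 0, 2, 1]
198 [-3, 3, -2, -2, -2, 17, 16, 6, -3, 1, -1, 0, -3, -1]
200 [0, 2, 3, -2, 10, 48, 49, 13, 0, 2, 0, -5, 3, 0]
202 [-3, 0, -1, -2, 2, 36, 31, -3, -11, -9, -3, 0, -1, -1]
204 [0, 1, -1, -17, 3, 35, 20, -12, -19, -18, -12, -2, -2, -4]
206 [-1, -3, -3, -17, 4, 25, 4, -21, -24, -31, -37, -27, -18, -15]
208 [0, -1, -6, -20, -4, -3, -14, -20, -20, -37, -60, -37, -11, -12]
210 [-6, 4, 0, 5, 29, 35, 17, 20, 16, 3, -22, 0, 28, 32]
212 [-67, -66, -64, -66, -59, -42, -25, -18, -20, -23, -51, -69, -39, -38]
214 [-58, -56, -55, -55, -70, -81, -65, -50, -48, -49, -75, -101, -73, -46]
[[274.53394486 206.3731445 ]
 [268.36877665 203.90705225]
 [263.23135527 201.85206289]]
[[460.33748495 351.55401617]
 [378.15579279 318.68100648]
 [309.67396578 291.28799834]]
```

View pics/c6.png

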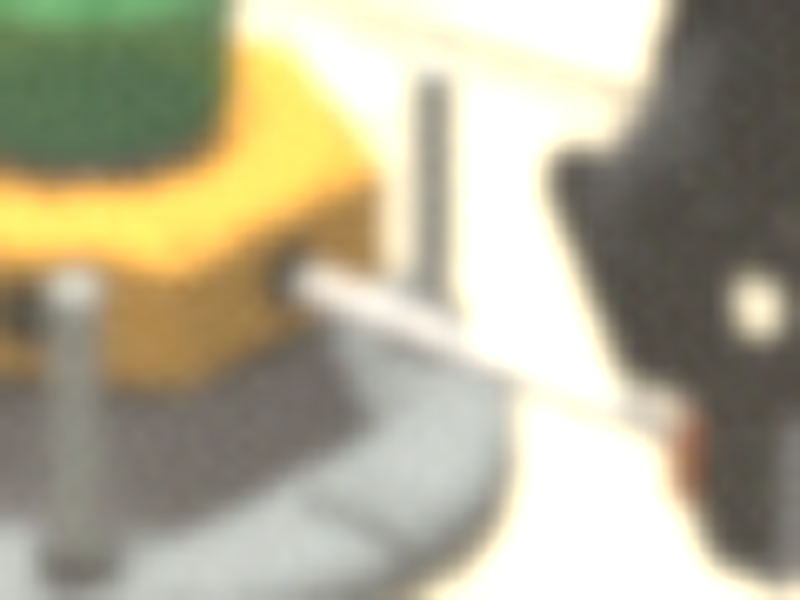

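The scene crop shows the tip at (305,278), pointing straight at the hole centre near (282,268). Insert slowly.

```bash
echo '[[[0,0,0,-0.003,-0.0004,0,0.01],[0,0,0,-0.006,-0.0004,0,0.01],[0,0,0,-0.009,-0.0004,0,0.01],[0,0,0,-0.011,-0.0004,0,0.01]]]' | python3 jog.py
```

```text
clock: 15.0
eef_pos: [0.4337, 0.064, 0.0458]
tool_rot: [0.036, 0.999, -0.0, -0.0]
ft_force: [-0.2, -0.5, -1.3]
grip_width: 0.024
grasp_force: 59.1
```

```bash
echo '[[[0,0,0,-0.004,0,0,0.01],[0,0,0,-0.008,0,0,0.01],[0,0,0,-0.012,0,0,0.01],[0,0,0,-0.015,0,0,0.01],[0,0,0,-0.015,0,0,0.01]]]' | python3 jog.py
python3 - <<'E'
from h import *
o=bot.get_obs();c=np.array([.5975,.0511]);p=o["eef_pos"];r=np.hypot(*(p[:2]-c));print(p,r,o["ft_force"],o["ft_torque"])
R0=Ro.from_quat(o["tool_rot"])
for a in(5,10,15,20,30,40):
    q=c+Ro.from_euler("z",-a,degrees=True).as_matrix()[:2,:2]@(p[:2]-c)
    d=R0.inv().apply([*(q-p[:2]),-.006*a/360]);print(a,round(np.radians(a),3),d.round(4))
E
```

```text
clock: 15.62
eef_pos: [0.4485, 0.0629, 0.0458]
tool_rot: [0.036, 0.999, -0.0, -0.0]
ft_force: [-0.7, -0.8, -1.1]
grip_width: 0.0236
grasp_force: 59.1
[0.44853079 0.06291698 0.0458249 ] 0.14943716258097642 [-0.74498232 -0.82448815 -1.11666496] [ 0.00286018 -0.03643548  0.00565084]
5 0.087 [-0.0007  0.013   0.0001]
10 0.175 [-0.0025  0.0259  0.0002]
15 0.262 [-0.0054  0.0386  0.0002]
20 0.349 [-0.0094  0.051   0.0003]
30 0.524 [-0.0206  0.0746  0.0005]
40 0.698 [-0.0357  0.0958  0.0006]
```

```bash
echo '[[[0,0,0.044,-0.0002,0.0065,0,0.01],[0,0,0.087,-0.0007,0.013,0.0001,0.01],[0,0,0.131,-0.0015,0.0195,0.0001,0.01],[0,0,0.175,-0.0025,0.0259,0.0002,0.01],[0,0,0.175,-0.0025,0.0259,0.0002,0.01]]]' | python3 jog.py
python3 - <<'E'
from h import *
o=bot.get_obs();c=np.array([.5975,.0511]);p=o["eef_pos"];R0=Ro.from_quat(o["tool_rot"]);F=R0.inv().apply(o["ft_force"]);M=R0.inv().apply(o["ft_torque"])
print(np.hypot(*(p[:2]-c)),F.round(1),M.round(2),np.degrees(np.arctan2(*(p[:2]-c)[::-1])),"tq about axis",o["ft_torque"][2]+np.cross(np.r_[p[:2]-c,0],o["ft_force"])[2])
E
```

```text
clock: 16.25
eef_pos: [0.452, 0.0878, 0.0454]
tool_rot: [0.123, 0.992, -0.001, -0.001]
ft_force: [-0.4, -2.5, -1.1]
grip_width: 0.0241
grasp_force: 59.4
0.15004172901810053 [-0.2 -2.5  1.1] [ 0.69 -0.06  0.31] 165.83182038241748 tq about axis 0.07168779482087612
```

```bash
cat >> h.py <<'E'
from scipy.optimize import least_squares
C=np.array([.5975,.0511])
def hexang(z=.071):
    im=np.mean([bot.camera("top") for _ in range(2)],0).astype(np.float32)
    I=cv2.resize(im,None,fx=4,fy=4,interpolation=cv2.INTER_CUBIC)
    h=cv2.cvtColor(np.clip(I,0,255).astype(np.uint8),cv2.COLOR_RGB2HSV)
    m=(h[...,0]>12)&(h[...,0]<34)&(h[...,1]>140)&(h[...,2]>110);m[:560]=0;m[880:]=0;m[:,:820]=0;m[:,1140:]=0
    k=cv2.convexHull(big(m))[:,0,:];mm=np.zeros(m.shape,np.uint8);cv2.fillConvexPoly(mm,k,1)
    P=ray("top",(big(mm)[:,0,:]+.5)/4-.5,z)[:,:2]
    def f(q):
        d=P-q[:2];a=np.arange(6)*np.pi/3+q[2]
        return (d[:,:1]*np.cos(a)+d[:,1:]*np.sin(a)).max(1)-q[3]
    return min((least_squares(f,[*C,a,.052],loss="soft_l1",f_scale=.001) for a in np.radians([-50,-30,-10])),key=lambda r:r.cost)
def state(steps=(5,10,15,20),hx=True,r=None):
    o=bot.get_obs();p=o["eef_pos"];R0=Ro.from_quat(o["tool_rot"]);F=R0.inv().apply(o["ft_force"]);M=R0.inv().apply(o["ft_torque"])
    v=p[:2]-C;x=R0.as_matrix()[:,0]
    print("r",np.hypot(*v).round(4),"z",p[2].round(4),"pos ang",np.degrees(np.arctan2(v[1],v[0])).round(2),"tool ang",np.degrees(np.arctan2(x[1],x[0])).round(2),"F",F.round(1),"M",M.round(2),"axis tq",round(o["ft_torque"][2]+np.cross(np.r_[v,0],o["ft_force"])[2],2))
    if hx:
        s=hexang();print("hex",np.degrees(s.x[2])%60,s.x[:2].round(4),s.x[3].round(4),s.cost)
    for a in steps:
        q=C+Ro.from_euler("z",-a,degrees=True).as_matrix()[:2,:2]@v
        print(a,round(np.radians(a),3),R0.inv().apply([*(q-p[:2]),-.006*a/360]).round(4))
E
python3 -c "
from h import *
state()"
```

```text
r 0.15 z 0.0454 pos ang 165.83 tool ang 165.9 F [-0.2 -2.5  1.1] M [ 0.69 -0.06  0.31] axis tq 0.07
hex 49.486250688162215 [0.5979 0.0509] 0.0519 0.0002848315214584477
5 0.087 [-0.0006  0.0131  0.    ]
10 0.175 [-0.0023  0.0261  0.0001]
15 0.262 [-0.0052  0.0388  0.0001]
20 0.349 [-0.0091  0.0513  0.0002]
```

```bash
echo '[[[0,0,0.087,-0.0006,0.0131,0.0001,0.01],[0,0,0.175,-0.0023,0.0261,0.0002,0.01],[0,0,0.262,-0.0052,0.0388,0.0002,0.01],[0,0,0.349,-0.0091,0.0513,0.0003,0.01],[0,0,0.349,-0.0091,0.0513,0.0003,0.01]]]' | python3 jog.py
python3 -c "
from h import *
state((4,6,8,10))"
```

```text
clock: 16.98
eef_pos: [0.4737, 0.1363, 0.0451]
tool_rot: [0.292, 0.956, -0.0, -0.001]
ft_force: [-0.7, -2.0, -0.7]
grip_width: 0.0239
grasp_force: 59.3
r 0.1503 z 0.0451 pos ang 145.45 tool ang 146.03 F [-0.5 -2.1  0.7] M [ 0.37 -0.14  0.19] axis tq 0.13
hex 27.98374514836636 [0.5976 0.051 ] 0.0522 2.573493502899791e-05
4 0.07 [-0.0005  0.0105  0.0001]
6 0.105 [-0.001   0.0157  0.0001]
8 0.14 [-0.0017  0.0209  0.0001]
10 0.175 [-0.0025  0.0261  0.0001]
```

```bash
echo '[[[0,0,0.07,-0.0005,0.0105,0.0001,0.01],[0,0,0.14,-0.0017,0.0209,0.0001,0.01],[0,0,0.14,-0.0017,0.0209,0.0001,0.01]]]' | python3 jog.py
python3 -c "
from h import *
state(())"
```

```text
clock: 17.45
eef_pos: [0.4863, 0.1523, 0.0449]
tool_rot: [0.358, 0.934, -0.001, -0.001]
ft_force: [-2.6, -1.5, -1.2]
grip_width: 0.0238
grasp_force: 59.3
r 0.1504 z 0.0449 pos ang 137.68 tool ang 138.0 F [ 0.9 -2.9  1.2] M [0.42 0.04 0.21] axis tq 0.23
hex 21.160303660416695 [0.5973 0.051 ] 0.0522 2.2009171380117663e-05
```

```bash
echo '[[[0,0,-0.03,0,-0.004,0,0.01],[0,0,-0.03,0.01,-0.004,0,0.01],[0,0,-0.03,0.02,-0.004,0,0.01],[0,0,-0.03,0.03,-0.004,0,0.01],[0,0,-0.03,0.04,-0.004,0,0.01],[0,0,-0.03,0.04,-0.004,0,0.01]]]' | python3 jog.py
python3 - <<'E'
from h import *
state(())
o=bot.get_obs();p=o["eef_pos"];R0=Ro.from_quat(o["tool_rot"])
def tgt(ang,r,z,off=.001):
    a=np.radians(ang);e=np.array([np.cos(a),np.sin(a)]);n=np.array([e[1],-e[0]])
    R=Ro.from_euler("z",a)*Ro.from_quat([1,0,0,0])
    return (R0.inv()*R).as_rotvec().round(3).tolist(),R0.inv().apply(np.r_[C+r*e+off*n,z]-p).round(4).tolist()
for a in (150,160,170,180,190,201.2):print(a,tgt(a,.19,.0452))
E
```

```text
clock: 18.3
eef_pos: [0.4541, 0.1772, 0.0453]
tool_rot: [0.344, 0.939, -0.0, -0.0]
ft_force: [-0.3, -0.6, -0.8]
grip_width: 0.0241
grasp_force: 59.1
r 0.191 z 0.0453 pos ang 138.68 tool ang 139.72 F [-0.2 -0.7  0.8] M [ 0.03 -0.01  0.  ] axis tq 0.13
hex 21.23186385597318 [0.5973 0.051 ] 0.0523 2.1341851516779825e-05
150 ([-0.0, 0.0, -0.181], [-0.0029, -0.0365, 0.0001])
160 ([-0.0, 0.0, -0.355], [-0.0115, -0.0685, 0.0001])
170 ([-0.0, 0.0, -0.53], [-0.0256, -0.0985, 0.0001])
180 ([-0.0, 0.0, -0.704], [-0.0446, -0.1256, 0.0002])
190 ([-0.0, 0.0, -0.879], [-0.068, -0.149, 0.0002])
201.2 ([-0.0, 0.0, -1.074], [-0.0986, -0.1699, 0.0002])
```

```bash
echo '[[[0,0,-0.18,-0.0029,-0.0365,0,0.01],[0,0,-0.355,-0.0115,-0.0685,0,0.01],[0,0,-0.53,-0.0256,-0.0985,0,0.01],[0,0,-0.704,-0.0446,-0.1256,0,0.01],[0,0,-0.879,-0.068,-0.149,0,0.01],[0,0,-1.06,-0.096,-0.168,0,0.01],[0,0,-1.074,-0.0986,-0.1699,0.0002,0.01],[0,0,-1.074,-0.0986,-0.1699,0.0002,0.01],[0,0,-1.074,-0.0986,-0.1699,0.0002,0.01]]]' | python3 jog.py
python3 - <<'E'
from h import *
cat=open("h.py").read()
open("h.py","a").write('''
def tgt(ang,r,z,off=.001):
    o=bot.get_obs();p=o["eef_pos"];R0=Ro.from_quat(o["tool_rot"])
    a=np.radians(ang);e=np.array([np.cos(a),np.sin(a)]);n=np.array([e[1],-e[0]])
    R=Ro.from_euler("z",a)*Ro.from_quat([1,0,0,0])
    print(ang,(R0.inv()*R).as_rotvec().round(3).tolist(),R0.inv().apply(np.r_[C+r*e+off*n,z]-p).round(4).tolist())
''')
import h,importlib;importlib.reload(h);h.tgt(201.2,.185,.0452);h.state(())
T=np.mean([bot.camera("top") for _ in range(4)],0);T0=cv2.imread("pics/top0.png").astype(float)
a=cv2.resize(T[160:230,215:275].astype(np.float32),(400,467),interpolation=cv2.INTER_CUBIC)
S=np.mean([bot.camera("scene") for _ in range(4)],0)
b=cv2.resize(S[180:220,240:274].astype(np.float32),(400,467),interpolation=cv2.INTER_CUBIC)
cv2.imwrite("pics/c7.png",np.clip(np.hstack([a,b])[...,::-1]*1.7,0,255).astype(np.uint8))
o=bot.get_obs();p=o["eef_pos"]+[0,0,.0118];x=-Ro.from_quat(o["tool_rot"]).as_matrix()[:,0]
e=np.array([np.cos(np.radians(201.2)),np.sin(np.radians(201.2))]);hm=np.r_[C+.052*e,.0579]
print((proj("top",[p+.117*x,p+.09*x,hm,np.r_[C+.052*e,.0704]])-[215,160])*6.667);print((proj("scene",[p+.117*x,p+.09*x,hm])-[240,180])*11.76)
E
```

```text
clock: 19.52
eef_pos: [0.4194, -0.0163, 0.045]
tool_rot: [-0.184, 0.983, 0.0, -0.001]
ft_force: [-0.4, -0.0, -0.7]
grip_width: 0.024
grasp_force: 59.4
201.2 [0.0, -0.001, -0.001] [-0.0054, -0.0005, -0.0002]
r 0.1904 z 0.045 pos ang -159.26 tool ang -158.85 F [0.4 0.1 0.7] M [-0.01 -0.05  0.02] axis tq -0.04
hex 21.01762172305944 [0.5973 0.051 ] 0.0522 1.958743337919037e-05
[[250.9071315  288.50694582]
 [274.01513994 350.0318335 ]
 [234.69566176 239.05146178]
 [234.59006643 234.49158314]]
[[396.64916249 220.08301642]
 [517.07865509 235.47760881]
 [303.39341558 201.85067226]]
```

View pics/c7.png

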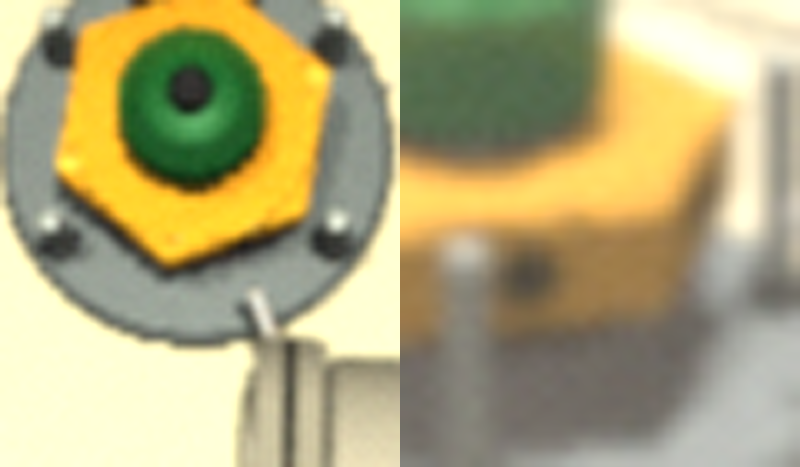

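The tip is at crop (253,292), and its line meets the flat at about (233,239) where the hole is predicted at (235,239). Aligned, so insert.

```bash
echo '[[[0,0,0,-0.008,0,0,0.01],[0,0,0,-0.016,0,0,0.01],[0,0,0,-0.021,0,0,0.01],[0,0,0,-0.024,0,0,0.01],[0,0,0,-0.027,0,0,0.01],[0,0,0,-0.027,0,0,0.01]]]' | python3 jog.py
```

```text
clock: 20.78
eef_pos: [0.445, -0.0072, 0.045]
tool_rot: [-0.184, 0.983, -0.0, -0.0]
ft_force: [0.7, -0.1, -1.3]
grip_width: 0.0243
grasp_force: 59.4
```

```bash
echo '[[[0,0,0,-0.004,0,0,0.01],[0,0,0,-0.008,0,0,0.01],[0,0,0,-0.0125,0,0,0.01],[0,0,0,-0.0125,0,0,0.01]]]' | python3 jog.py
python3 -c "
from h import *
state((5,10,15,20,25,30,35),hx=False)"
```

```text
clock: 21.28
eef_pos: [0.457, -0.0026, 0.0451]
tool_rot: [-0.184, 0.983, -0.0, -0.0]
ft_force: [0.2, 0.6, -0.9]
grip_width: 0.0237
grasp_force: 59.4
r 0.1504 z 0.0451 pos ang -159.08 tool ang -158.84 F [-0.4  0.5  0.9] M [ 0.02  0.02 -0.  ] axis tq -0.07
5 0.087 [-0.0006  0.0131  0.0001]
10 0.175 [-0.0024  0.0261  0.0002]
15 0.262 [-0.0053  0.0389  0.0002]
20 0.349 [-0.0093  0.0514  0.0003]
25 0.436 [-0.0144  0.0635  0.0004]
30 0.524 [-0.0205  0.0751  0.0005]
35 0.611 [-0.0276  0.0861  0.0005]
```

```bash
echo '[[[0,0,0.087,-0.0006,0.0131,0.0001,0.01],[0,0,0.175,-0.0024,0.0261,0.0002,0.01],[0,0,0.262,-0.0053,0.0389,0.0002,0.01],[0,0,0.349,-0.0093,0.0514,0.0003,0.01],[0,0,0.436,-0.0144,0.0635,0.0004,0.01],[0,0,0.524,-0.0205,0.0751,0.0005,0.01],[0,0,0.611,-0.0276,0.0861,0.0005,0.01],[0,0,0.611,-0.0276,0.0861,0.0005,0.01]]]' | python3 jog.py
python3 -c "
from h import *
state((3,6,9,12))"
```

```text
clock: 22.28
eef_pos: [0.4512, 0.0872, 0.0444]
tool_rot: [0.12, 0.993, -0.001, -0.0]
ft_force: [-0.2, -2.9, -0.4]
grip_width: 0.0239
grasp_force: 59.5
r 0.1507 z 0.0444 pos ang 166.12 tool ang 166.21 F [-0.5 -2.9  0.4] M [ 0.52 -0.26  0.23] axis tq 0.2
hex 49.53342481560506 [0.5976 0.0509] 0.0519 0.0002655952702669904
3 0.052 [-0.0002  0.0079  0.    ]
6 0.105 [-0.0008  0.0157  0.0001]
9 0.157 [-0.0019  0.0236  0.0001]
12 0.209 [-0.0033  0.0313  0.0001]
```

```bash
echo '[[[0,0,0.052,-0.0002,0.0079,0,0.01],[0,0,0.105,-0.0008,0.0157,0.0001,0.01],[0,0,0.105,-0.0008,0.0157,0.0001,0.01]]]' | python3 jog.py
python3 -c "
from h import *
state((3,6),hx=False)"
echo '[[[0,0,0.052,-0.0002,0.0079,0,0.01],[0,0,0.052,-0.0002,0.0079,0,0.01],[0,0,0.052,-0.0002,0.0079,0,0.01]]]' | python3 jog.py
python3 -c "
from h import *
state((3,6),hx=True)"
```

```text
clock: 22.75
eef_pos: [0.4555, 0.102, 0.0443]
tool_rot: [0.172, 0.985, -0.001, -0.0]
ft_force: [0.4, -2.6, -0.4]
grip_width: 0.024
grasp_force: 59.6
r 0.1509 z 0.0443 pos ang 160.3 tool ang 160.17 F [-1.3 -2.3  0.4] M [ 0.52 -0.22  0.26] axis tq 0.08
3 0.052 [-0.0002  0.0079  0.    ]
6 0.105 [-0.0008  0.0158  0.0001]
clock: 23.12
eef_pos: [0.4582, 0.1095, 0.0443]
tool_rot: [0.198, 0.98, -0.0, -0.001]
ft_force: [-1.5, -2.3, -0.4]
grip_width: 0.024
grasp_force: 59.6
r 0.151 z 0.0443 pos ang 157.25 tool ang 157.2 F [ 0.5 -2.7  0.4] M [ 0.57 -0.13  0.28] axis tq 0.12
hex 41.133941606889394 [0.5973 0.051 ] 0.0523 1.7240126797013885e-05
3 0.052 [-0.0002  0.0079  0.    ]
6 0.105 [-0.0008  0.0158  0.0001]
```

```bash
for i in 1 2; do echo '[[[0,0,0.052,-0.0002,0.0079,0,0.01],[0,0,0.052,-0.0002,0.0079,0,0.01]]]' | python3 jog.py >/dev/null; python3 -c "
from h import *
state((),hx=False)"; done
```

```text
r 0.1511 z 0.0443 pos ang 154.07 tool ang 154.24 F [-0.4 -2.9  1.3] M [ 0.52 -0.15  0.28] axis tq 0.16
r 0.1512 z 0.0441 pos ang 151.35 tool ang 151.26 F [ 0.  -4.8  0.6] M [ 0.97 -0.17  0.45] axis tq 0.28
```

```bash
echo '[[[0,0,0.035,-0.0001,0.0053,0,0.01],[0,0,0.035,-0.0001,0.0053,0,0.01]]]' | python3 jog.py | grep clock; python3 -c "
from h import *
state(())"
echo '[[[0,0,0.035,-0.0001,0.0053,0,0.01],[0,0,0.035,-0.0001,0.0053,0,0.01]]]' | python3 jog.py | grep clock; python3 -c "
from h import *
state((2,))"
```

```text
clock: 23.98
r 0.1512 z 0.044 pos ang 149.59 tool ang 149.21 F [-1.  -5.   0.9] M [ 1.14 -0.25  0.58] axis tq 0.18
hex 35.50842029982262 [0.5971 0.051 ] 0.0522 1.883606994032475e-05
clock: 24.32
r 0.1513 z 0.0438 pos ang 147.78 tool ang 147.18 F [-2.5 -6.5  0.3] M [ 1.32 -0.33  0.63] axis tq 0.37
hex 34.32139150247702 [0.5974 0.0511] 0.0522 1.7955466746226e-05
2 0.035 [-0.      0.0053  0.    ]
```

```bash
for i in 1 2; do echo '[[[0,0,0.035,-0.0001,0.0053,0,0.01],[0,0,0.035,-0.0001,0.0053,0,0.01],[0,0,0.035,-0.0001,0.0053,0,0.01]]]' | python3 jog.py | grep clock; python3 -c "
from h import *
state(())"; done
```

```text
clock: 24.8
r 0.1512 z 0.0437 pos ang 145.96 tool ang 145.16 F [-1.7 -7.8  0.1] M [ 1.45 -0.33  0.7 ] axis tq 0.48
hex 33.57111939829599 [0.5973 0.051 ] 0.0521 2.3872084446969916e-05
clock: 25.28
r 0.1512 z 0.0436 pos ang 144.09 tool ang 143.14 F [-1.9 -6.8 -0.4] M [ 1.57 -0.45  0.77] axis tq 0.28
hex 31.860156278745297 [0.5971 0.0509] 0.0523 2.576470247281746e-05
```

```bash
for i in 1 2; do echo '[[[0,0,0.035,-0.0001,0.0053,0,0.01],[0,0,0.035,-0.0001,0.0053,0,0.01],[0,0,0.035,-0.0001,0.0053,0,0.01]]]' | python3 jog.py | grep clock; python3 -c "
from h import *
state(())"; done
```

```text
clock: 25.75
r 0.1513 z 0.0435 pos ang 142.23 tool ang 141.13 F [-1.9 -7.5  0.4] M [ 1.72 -0.45  0.75] axis tq 0.39
hex 31.34568261241668 [0.5972 0.0509] 0.0522 3.3911574890210273e-05
clock: 26.22
r 0.1513 z 0.0433 pos ang 140.35 tool ang 139.12 F [-1.6 -9.6  0.7] M [ 1.8  -0.57  0.75] axis tq 0.72
hex 29.505431725204723 [0.5973 0.051 ] 0.0522 3.582734141767878e-05
```

```bash
echo '[[[0,0,-0.035,0,-0.0053,0,0.01],[0,0,-0.07,-0.0005,-0.0105,0,0.01],[0,0,-0.07,-0.0005,-0.0105,0,0.01]]]' | python3 jog.py | grep clock; python3 -c "
from h import *
state(())"
```

```text
clock: 26.7
r 0.1513 z 0.044 pos ang 143.64 tool ang 143.2 F [-0.2 -5.4  0. ] M [ 1.12 -0.13  0.56] axis tq 0.26
hex 29.591693543280098 [0.5973 0.051 ] 0.0522 3.8065412836040095e-05
```

Ring holds at 29.6°. Back off a little more until unloaded.

```bash
echo '[[[0,0,-0.035,0,-0.0053,0,0.01],[0,0,-0.07,-0.0005,-0.0105,0,0.01],[0,0,-0.07,-0.0005,-0.0105,0,0.01]]]' | python3 jog.py | grep clock; python3 -c "
from h import *
state(())"
```

```text
clock: 27.18
r 0.151 z 0.0444 pos ang 146.89 tool ang 147.23 F [ 1.2 -1.   0.6] M [0.39 0.17 0.25] axis tq -0.1
hex 29.629042241493046 [0.5973 0.051 ] 0.0522 3.179970304484768e-05
```

```bash
echo '[[[0,0,-0.026,0,-0.0035,0,0.01],[0,0,-0.026,0.006,-0.0035,0,0.01],[0,0,-0.026,0.012,-0.0035,0,0.01],[0,0,-0.026,0.018,-0.0035,0,0.01],[0,0,-0.026,0.024,-0.0035,0,0.01]]]' | python3 jog.py; python3 -c "
from h import *
state(())"
```

```text
clock: 27.9
eef_pos: [0.449, 0.1439, 0.0445]
tool_rot: [0.27, 0.963, 0.0, -0.0]
ft_force: [-0.6, -0.7, -0.2]
grip_width: 0.0238
grasp_force: 59.3
r 0.1751 z 0.0445 pos ang 148.0 tool ang 148.69 F [ 0.1 -0.9  0.2] M [-0.04 -0.01  0.03] axis tq 0.14
hex 30.606454407369142 [0.5972 0.0508] 0.0523 2.8736877668447868e-05
```

```bash
echo '[[[0,0,0,0.012,0,0,0.01],[0,0,0,0.024,0,0,0.01],[0,0,0,0.034,0,0,0.01],[0,0,0,0.034,0,-0.03,0.01],[0,0,0,0.034,0,-0.03,0.01]]]' | python3 jog.py; python3 -c "
from h import *
for i in range(3):
    s=hexang(.0696);print(np.degrees(s.x[2])%60,s.cost)
rel([.42,-.25,.075],np.radians(13.2))"
```

```text
clock: 28.62
eef_pos: [0.4216, 0.1621, 0.0761]
tool_rot: [0.27, 0.963, 0.001, 0.002]
ft_force: [0.3, -0.3, -1.4]
grip_width: 0.0238
grasp_force: 59.4
30.600520838829222 2.9066224641115886e-05
30.59728722549197 3.0249552490914368e-05
30.723365454907242 2.8095586424684865e-05
rel rv [-0.001 -0.002 -0.777] d [-0.2141 -0.3505 -0.001 ]
```

Ring stands at 30.6° (about 0.10–0.13 rad past touch by my estimate, after about 1° of drag-back on withdrawal). I'll go back in for a small top-up, since the hole is right ahead, to secure the margin.

```bash
echo '[[[0,0,0,0,0,0.015,0.01],[0,0,0,0,0,0.03,0.01],[0,0,0,0,0,0.03,0.01]]]' | python3 jog.py; python3 -c "
from h import *
tgt(150,.19,.0445);tgt(150,.168,.0445);tgt(150,.15,.0445)
T=np.mean([bot.camera('top') for _ in range(4)],0)
a=cv2.resize(T[160:220,205:265].astype(np.float32),(500,500),interpolation=cv2.INTER_CUBIC)
cv2.imwrite('pics/c8.png',np.clip(a[...,::-1]*1.7,0,255).astype(np.uint8))
e=np.array([np.cos(np.radians(150.6)),np.sin(np.radians(150.6))]);print((proj('top',[np.r_[C+.052*e,.0571],np.r_[C+.1*e,.0571]])-[205,160])*8.333)"
```

```text
clock: 29.3
eef_pos: [0.4187, 0.1603, 0.0429]
tool_rot: [0.27, 0.963, -0.002, -0.002]
ft_force: [0.4, -0.7, -1.8]
grip_width: 0.0238
grasp_force: 59.3
150 [-0.004, -0.003, -0.024] [-0.0196, -0.0037, -0.0016]
150 [-0.004, -0.003, -0.024] [-0.0416, -0.0032, -0.0017]
150 [-0.004, -0.003, -0.024] [-0.0596, -0.0028, -0.0017]
[[242.04307482 287.87147658]
 [167.27559122 413.468505  ]]
```

View pics/c8.png

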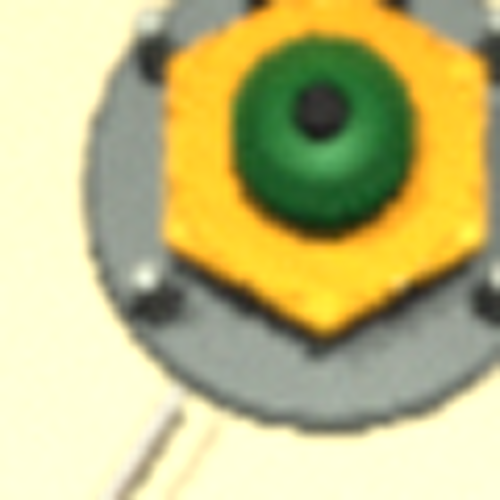

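The tip is at crop (180,402), about 1.7 mm to the -y side (tool axes) of the hole line, and the shaft is tilted about 3° from it. I'll correct both, move closer and re-measure.

```bash
echo '[[[-0.004,-0.003,-0.025,-0.005,-0.0022,-0.0016,0.01],[-0.004,-0.003,-0.05,-0.012,-0.0045,-0.0016,0.01],[-0.004,-0.003,-0.05,-0.022,-0.0045,-0.0016,0.01],[-0.004,-0.003,-0.05,-0.026,-0.0045,-0.0016,0.01],[-0.004,-0.003,-0.05,-0.026,-0.0045,-0.0016,0.01]]]' | python3 jog.py; python3 - <<'E'
from h import *
state(())
T=np.mean([bot.camera('top') for _ in range(6)],0).mean(2)
T0=cv2.imread("pics/top0.png").astype(float).mean(2);D=T-T0
for r in range(196,216):print(r,D[r,216:240].round().astype(int).tolist())
o=bot.get_obs();p=o["eef_pos"]+[0,0,.0118];x=-Ro.from_quat(o["tool_rot"]).as_matrix()[:,0]
e=np.array([np.cos(np.radians(150.6)),np.sin(np.radians(150.6))])
for n,L in(("bar",[p+d*x for d in(.07,.09,.117)]),("hole",[np.r_[C+d*e,.0571] for d in(.1,.08,.06,.052)])):print(n,proj("top",L).round(2).tolist())
E
```

```text
clock: 30.12
eef_pos: [0.4405, 0.1435, 0.0461]
tool_rot: [0.246, 0.969, 0.001, 0.002]
ft_force: [0.6, -0.3, -1.4]
grip_width: 0.0241
grasp_force: 59.3
r 0.1822 z 0.0461 pos ang 149.54 tool ang 151.49 F [-0.7  0.   1.4] M [0.   0.   0.01] axis tq -0.02
hex 30.71413487544627 [0.5972 0.0508] 0.0523 2.3342739212399576e-05
196 [6, 1, 0, 2, -1, -1, 1, 1, 2, -1, 2, 1, 1, 22, 38, 23, 2, -23, -31, -30, -24, -17, 9, 27]
197 [3, 0, 0, 5, -1, 1, -1, 4, 5, -1, 0, 0, 4, 15, 35, 52, 43, 20, 8, 5, -3, -2, 23, 36]
198 [4, 4, 2, 0, 0, -2, -1, 0, -1, 1, -2, 1, 4, 16, 40, 47, 44, 41, 34, 36, 25, 12, 6, 15]
199 [0, 3, 2, -1, -1, 2, -2, 0, 1, -1, 4, 2, 10, 35, 44, 29, 16, 18, 18, 22, 23, 12, 8, 6]
200 [1, -1, 2, -1, -2, -2, 4, 2, -1, 1, 2, 4, 22, 41, 20, -1, -1, 6, -1, 5, 10, 9, 5, -10]
201 [1, 4, 4, 1, 2, -2, -2, -1, 2, 0, 4, 9, 33, 29, -9, -13, -1, -8, -9, -4, -1, 1, 1, -4]
202 [-3, 3, 1, 0, 2, 3, 0, -1, 0, 1, 5, 28, 36, 7, -18, -10, -7, -14, -14, -7, 0, 2, 1, -1]
203 [-2, 3, 2, 6, 0, 4, 2, -1, -1, 3, 17, 46, 27, -20, -15, -3, -11, -14, -14, -3, 1, 0, 3, 1]
204 [3, -1, 1, 0, 2, 1, 0, 4, 1, 13, 50, 56, 1
[... 549 characters left out ...]
 -13, -31, -60, -43, -13, -1, -6, -18, -18, -9, 0, -1, 1, -1, 2, 1, 0]
211 [2, 1, 3, -1, -2, -13, -11, -21, -48, -42, -13, -4, 1, -15, -25, -16, -3, 0, 0, 0, 1, 2, 4, -2]
212 [3, 4, 3, 0, -6, -12, -17, -39, -63, -31, -5, -1, -6, -19, -19, -10, 1, 0, -1, 3, 2, 2, 2, 1]
213 [4, -4, 0, -3, -10, -12, -28, -59, -70, -28, -4, 0, -12, -22, -13, -6, 0, 2, -3, -2, 1, 3, 2, 1]
214 [2, 5, -4, -8, -10, -20, -48, -67, -42, -14, 0, -8, -17, -15, -5, 3, 2, 1, 3, 2, 2, 3, 5, 3]
215 [0, 1, -6, -19, -14, -27, -60, -47, -15, -4, -1, -13, -18, -10, 0, 1, 2, 1, 1, 0, 0, 0, 5, 2]
bar [[221.21, 212.82], [224.88, 206.42], [229.8, 197.85]]
hole [[225.07, 209.62], [228.83, 203.31], [232.56, 197.04], [234.05, 194.55]]
```

```bash
echo '[[[0,0,0,0,-0.0034,0.0015,0.01],[0,0,0,0,-0.0034,0.0015,0.01]]]' | python3 jog.py|head -2; python3 - <<'E'
from h import *
state((),hx=False);tgt(151.5,.17,.0445,.0028)
T=np.mean([bot.camera('top') for _ in range(6)],0).mean(2)
T0=cv2.imread("pics/top0.png").astype(float).mean(2);D=T-T0
for r in range(200,206):print(r,D[r,222:236].round().astype(int).tolist())
E
```

```text
clock: 30.78
eef_pos: [0.4379, 0.1404, 0.0443]
r 0.1828 z 0.0443 pos ang 150.77 tool ang 151.51 F [ 1.2 -0.1  1.1] M [ 0.02 -0.02  0.02] axis tq 0.01
151.5 [0.003, 0.002, 0.0] [-0.0128, 0.0005, -0.0002]
200 [3, 2, -3, 0, 0, 3, 1, 7, 31, 41, 14, 5, -1, 5]
201 [-3, 2, 2, 0, 3, 1, 0, 20, 39, 19, -9, -11, -8, -5]
202 [1, -1, 2, 0, 2, 3, 12, 39, 33, -9, -20, -10, -8, -13]
203 [2, -1, -1, 2, -1, 7, 30, 40, 13, -16, -11, -6, -15, -10]
204 [0, 4, 2, 4, 3, 24, 46, 30, -7, -11, -8, -14, -16, -7]
205 [0, 2, 3, 2, 9, 58, 59, 17, -10, -3, -8, -15, -9, -1]
```

```bash
echo '[[[0,0,0,-0.006,0,0,0.01],[0,0,0,-0.011,0,0,0.01],[0,0,0,-0.014,0,0,0.01],[0,0,0,-0.017,0,0,0.01],[0,0,0,-0.019,0,0,0.01],[0,0,0,-0.019,0,0,0.01]]]' | python3 jog.py
```

```text
clock: 31.82
eef_pos: [0.4552, 0.1315, 0.0445]
tool_rot: [0.246, 0.969, 0.001, 0.002]
ft_force: [-0.2, 1.0, -1.0]
grip_width: 0.0243
grasp_force: 59.4
```

Free entry. Go to full depth.

```bash
echo '[[[0,0,0,-0.004,0,0,0.01],[0,0,0,-0.008,0,0,0.01],[0,0,0,-0.012,0,0,0.01],[0,0,0,-0.0145,0,0,0.01],[0,0,0,-0.0145,0,0,0.01]]]' | python3 jog.py; python3 -c "
from h import *
state((4,6,8,10,12))"
```

```text
clock: 32.45
eef_pos: [0.4681, 0.1246, 0.0446]
tool_rot: [0.246, 0.969, 0.001, 0.002]
ft_force: [0.1, 0.9, -0.8]
grip_width: 0.024
grasp_force: 59.4
r 0.1488 z 0.0446 pos ang 150.42 tool ang 151.51 F [0.4 0.9 0.8] M [ 0.08  0.01 -0.01] axis tq -0.12
hex 30.5816687917259 [0.5972 0.0507] 0.0522 2.8589189888975248e-05
4 0.07 [-0.0006  0.0104  0.0001]
6 0.105 [-0.0011  0.0155  0.0002]
8 0.14 [-0.0018  0.0207  0.0002]
10 0.175 [-0.0028  0.0258  0.0003]
12 0.209 [-0.0038  0.0309  0.0003]
```

```bash
echo '[[[0,0,0.07,-0.0006,0.0104,0.0001,0.01],[0,0,0.14,-0.0018,0.0207,0.0002,0.01],[0,0,0.14,-0.0018,0.0207,0.0002,0.01]]]' | python3 jog.py|head -1; python3 -c "
from h import *
state((2,4))"
```

```text
clock: 32.92
r 0.1497 z 0.0433 pos ang 143.78 tool ang 143.32 F [-0.6 -7.5  0. ] M [ 1.43 -0.35  0.65] axis tq 0.47
hex 30.54727440922869 [0.5973 0.0508] 0.0523 3.609577117039572e-05
2 0.035 [-0.      0.0052  0.    ]
4 0.07 [-0.0003  0.0104  0.    ]
```

```bash
echo '[[[0,0,0.035,0,0.0052,0,0.01],[0,0,0.052,-0.0001,0.0078,0,0.01],[0,0,0.052,-0.0001,0.0078,0,0.01]]]' | python3 jog.py|head -1; python3 -c "
from h import *
state(())"
echo '[[[0,0,0.035,0,0.0052,0,0.01],[0,0,0.035,0,0.0052,0,0.01],[0,0,0.035,0,0.0052,0,0.01]]]' | python3 jog.py|head -1; python3 -c "
from h import *
state(())"
```

```text
clock: 33.4
r 0.1497 z 0.0431 pos ang 141.3 tool ang 140.31 F [-1.4 -8.4 -0.2] M [ 1.78 -0.5   0.74] axis tq 0.52
hex 29.659674706289227 [0.5973 0.051 ] 0.0522 3.5441512389690574e-05
clock: 33.88
r 0.1497 z 0.043 pos ang 139.42 tool ang 138.3 F [-1.6 -9.   0.5] M [ 1.8  -0.58  0.72] axis tq 0.63
hex 28.332453674454445 [0.5971 0.0509] 0.0521 2.2467115730425104e-05
```

```bash
echo '[[[0,0,-0.07,-0.0005,-0.0105,0,0.01],[0,0,-0.14,-0.0018,-0.0207,0,0.01],[0,0,-0.15,-0.002,-0.022,0,0.01],[0,0,-0.15,-0.002,-0.022,0,0.01]]]' | python3 jog.py|head -1; python3 -c "
from h import *
state((),hx=False);tgt(147,.17,.0438,.001)"
```

```text
clock: 34.48
r 0.1495 z 0.044 pos ang 146.38 tool ang 147.01 F [ 0.7 -3.9  0.9] M [0.85 0.24 0.43] axis tq 0.16
147 [0.001, 0.001, 0.0] [0.0205, -0.0006, 0.0002]
```

Back off a touch more (still −3.9 N), then draw out.

```bash
echo '[[[0,0,-0.01,0,-0.003,0,0.01],[0,0,-0.01,0,-0.003,0,0.01]]]' | python3 jog.py|head -1; python3 -c "
from h import *
state(())"; echo '[[[0,0,0,0.006,0,0,0.01],[0,0,0,0.012,0,0,0.01],[0,0,0,0.02,0,0,0.01],[0,0,0,0.03,0,0,0.01],[0,0,0,0.042,0,0,0.01],[0,0,0,0.054,0,0,0.01],[0,0,0,0.054,0,-0.03,0.01],[0,0,0,0.054,0,-0.03,0.01]]]' | python3 jog.py; python3 -c "
from h import *
state(());rel([.43,-.255,.075],np.radians(13.2))"
```

```text
clock: 34.72
r 0.1488 z 0.0444 pos ang 147.02 tool ang 147.7 F [ 1.5 -3.6  1. ] M [0.51 0.29 0.25] axis tq 0.3
hex 29.68577767057651 [0.5973 0.0509] 0.0522 3.4252455954411715e-05
clock: 35.83
eef_pos: [0.4283, 0.162, 0.0761]
tool_rot: [0.278, 0.961, 0.003, 0.004]
ft_force: [0.3, 0.9, -1.2]
grip_width: 0.024
grasp_force: 59.5
r 0.2023 z 0.0761 pos ang 146.75 tool ang 147.74 F [0.2 0.9 1.2] M [-0.02  0.03  0.01] axis tq -0.2
hex 31.125387719500015 [0.5972 0.0509] 0.0523 3.291627873149703e-05
rel rv [ 0.003  0.004 -0.794] d [-0.225  -0.3501 -0.0016]
```

```bash
echo '[[[0,0,-0.08,0,-0.04,0,0.01],[0,0,-0.18,-0.025,-0.09,0,0.01],[0,0,-0.28,-0.06,-0.135,0,0.01],[0,0,-0.38,-0.09,-0.18,0,0.01],[0,0,-0.48,-0.12,-0.225,0,0.01],[0,0,-0.58,-0.15,-0.265,0,0.01],[0,0,-0.68,-0.185,-0.305,0,0.01],[0.003,0.004,-0.794,-0.215,-0.335,0,0.01],[0.003,0.004,-0.794,-0.225,-0.35,-0.0016,0.01],[0.003,0.004,-0.794,-0.225,-0.35,-0.0016,0.01]]]' | python3 jog.py; echo '[[[0,0,0,0,0,0,0.01]]]' | python3 jog.py|head -1; python3 -c "
from h import *
for i in range(3):
    s=hexang(.0696);print(np.degrees(s.x[2])%60,s.cost)
rel([.43,-.255,.0015],np.radians(13.2))"
```

```text
clock: 37.17
eef_pos: [0.4292, -0.2555, 0.0744]
tool_rot: [-0.113, 0.994, 0.0, -0.001]
ft_force: [0.2, 0.1, -1.2]
grip_width: 0.0241
grasp_force: 59.7
clock: 37.3
31.310526528505537 4.08664206571658e-05
31.053544318625164 3.416738879946594e-05
31.24192725637922 4.3440572693267806e-05
rel rv [-0.001 -0.001  0.001] d [ 0.0001 -0.0004  0.0739]
```

```bash
echo '[[[0,0,0,0,0,0.03,0.01],[0,0,0,0,0,0.055,0.01],[0,0,0,0,0,0.068,0.01],[0,0,0,0,0,0.0725,0.01],[0,0,0,0,0,0.0725,0.01]]]' | python3 jog.py
```

```text
clock: 38.22
eef_pos: [0.4303, -0.2555, 0.0031]
tool_rot: [-0.115, 0.993, -0.001, -0.0]
ft_force: [-0.8, 0.8, -1.4]
grip_width: 0.0241
grasp_force: 59.7
```

```bash
echo '[[[0,0,0,0,0,0.001,0.01],[0,0,0,0,0,0.002,0.01],[0,0,0,0,0,0.002,0.02],[0,0,0,0,0,0.002,0.028],[0,0,0,0,0,0.002,0.036],[0,0,0,0,0,0.002,0.045],[0,0,0,0,0,-0.01,0.05],[0,0,0,0,0,-0.05,0.05],[0,0,0,0,0,-0.1,0.05],[0,0,0,0,0,-0.1,0.05]]]' | python3 jog.py; python3 - <<'E'
from h import *
T=bot.camera("top");S=bot.camera("scene")
im=np.hstack([cv2.resize(T[130:280,130:380],(400,240)),cv2.resize(S[130:310,140:440],(400,240))])
cv2.imwrite("pics/c9.png",np.clip(im[...,::-1]*1.5,0,255).astype(np.uint8));state(())
E
```

```text
clock: 39.48
eef_pos: [0.4333, -0.2573, 0.1079]
tool_rot: [-0.115, 0.993, -0.003, 0.004]
ft_force: [1.3, 0.6, 0.0]
grip_width: 0.0494
grasp_force: 0.0
r 0.3493 z 0.104 pos ang -118.57 tool ang -166.82 F [0.3 0.1 0.7] M [-0.01 -0.01  0.01] axis tq -0.13
hex 31.144509448879894 [0.5971 0.0509] 0.0524 3.212570852931479e-05
```

View pics/c9.png

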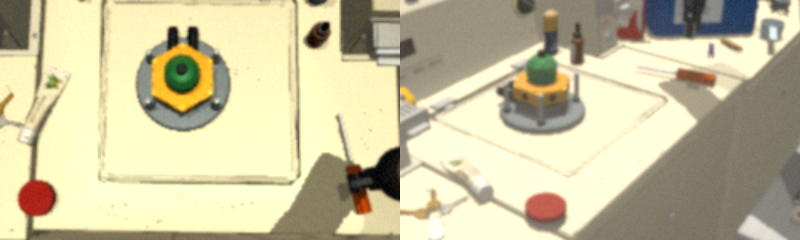

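The driver lies flat on the washer top, far from the filter (shaft near (340,125), handle near (357,190)). The tin, tube and bottle are where they were, and the ring is steady at 31.1°. Handing in.

```bash
python3 -c "
from workcell import bot
print(bot.job_done())"
```

```text
the job is handed in; nothing more can be done
None
```

I levered the ring about 85° clockwise onto its seal and handed the job in at about 40 s; the verdict wasn't shown. I estimate a peak of 0.6–0.75 N m and about 0.1 rad past first touch after it eased back roughly 3° (0.07 rad needed). The driver is lying clear of the filter and nothing around it looks shifted.

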